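Seat the drive card in the opened machine controller

ROBOT

A 7-joint arm with a two-finger parallel gripper is mounted at the origin on the work surface. World frame = base frame: x ahead of the robot, y to its left, z up, the work surface at z = 0. Lengths are in m, angles in rad, forces in N, time in s.
With the tool pointing down it reaches from about 0.375 to 0.925 m from the base axis. Payload 3.1 kg.
Tool frame: the origin (TCP) lies between the finger pads; the fingertips stand 25 mm ahead of it and the grasp point (between the pads) lies 6 mm ahead of it; z points along the fingers, y is the line along which they close (so a half turn about z gives the same grasp; the last joint's range is limited). The gripper opens to 85 mm and grips with 20 to 120 N. Pads are 22 mm wide; open, the fingers measure 114 mm over their backs; the gripper's body (76 mm by 85 mm) begins 54 mm behind the grasp point. The pads swing forward as they close: fully open they stand 13 mm farther back than shut.
Start: joints at [-1.396, 0.383, 0.044, 1.598, -0.018, 1.161, -0.05], TCP at [0.175, 0.626, 0.256] pointing down, gripper open.
Joint ranges: [-2.61, 2.61], [-0.41, 2.15], [-1.48, 1.57], [0, 2.5], [-1.57, 4.71], [0.05, 1.97], [-2.85, 2.85]. Speed limits (rad/s): [2.79, 2.79, 3.14, 3.14, 3.14, 3.14, 3.14].

INTERFACE

Orientations are given as a unit quaternion [x, y, z, w].
In Python, from plant import telemetry, eyes, workorder gives the robot as it stands. The module is installed in compiled form; this text tells all that it offers.
- The arm moves only by the tool apply_moves, never from a script. Its argument "motion" is a list that holds one entry, the list of rows, each a list of 5 numbers: the shift along the tool's x, y, z in units of 0.25 m (1.0 is 0.25 m), then the turn about the tool's z in units of pi/4 rad (1.0 is pi/4 rad), then the opening, from 0 (shut) to 1 (fully open). A call has 1 to 5 rows; each row is the pose to reach, as a shift and turn from the pose commanded when the call began, along the tool's axes at that moment; what a row does not reach only later rows make up. A row lasts 1/12 s, in which the tool goes at most 41.7 mm and 7.16 degrees, less where a joint would pass 70% of its speed; a pose out of reach is approached as far as the arm can. A call with a number of a shift or a turn outside -1 to 1 is refused whole. A call with a gripper value outside its range is refused whole. The fingers move at their own pace and stop on an object; the grip force is fixed at half the most. Time passes only in rows, so rows that repeat a pose let the fingers close. It gives the time, the measured TCP pose, the force, the opening and the grip force at its end, in the units of the state.
- telemetry.sense(): the state, without advancing time (a new reading comes with each control period).
- eyes.snapshot(name): name is "scene" or "top" or "wrist"; returns a dict with "img" (420x560x3 uint8, red, green, blue), "depth" (420x560 float32, m along the optical axis (not along the pixel's ray), 0 where there is no reading), "fx", "fy", "cx", "cy" (pixels), "T" (4x4, takes a point from camera to world coordinates); the wrist camera has in their place "tool_from_camera" (4x4, takes a point from camera to tool coordinates, whose origin is the TCP and whose axes are the flange's). Camera axes: x right, y down, z forward; pixel columns grow to the right and rows downward; lengths in m; the calibration is good to about 2 mm. A picture is of the moment at which its call begins: read the wrist's pose just before it.
- workorder.job_done(): hands the job in; it is judged then, once.
The state is a dict: "time_s": time; "qpos": joint angles; "qvel": joint speeds; "joint_torque": joint torques, N m; "tcp_pos": TCP position; "orientation": TCP orientation; "force": force on the tool from outside, world axes, zero at the start; "ft_torque": the same for the moment, N m; "opening": finger opening in m; "grip_force": force on a finger pad.
Only numpy, scipy, OpenCV 4.12 (cv2) and the standard library are available. Lean on these libraries where they do the work, as an engineer would, in place of code of your own. Each camera call takes 0.05 s, during which the arm holds its last target. There are 200 camera calls.

TASK

Fit the full-width plug-in card (the one as wide as the pair of card guides) into the opened controller chassis on the bench: lay it on the tray in front of the guides with its gold connector edge facing the connector, and slide it along between the two guides under their lips. Then swing both ejector levers fully inwards behind the card's end plate so that it is seated fully home in the connector, and let go.

Things in the scene. Friction and masses are not known exactly. Their poses are not given: they have to be found in the camera images.
- card: Loose full-width card: green board 100 x 100 x 6 mm lying flat, about 0.25 kg. Origin: centre of underside; +x to its gold connector edge, z up. Grip its central aluminium heat sink across y: 24 mm wide (y), 40 mm long (x), top 62 mm above the underside. End plate at x = -50 to -45 mm: 68 mm wide, 40 mm high. Two bystander cards look alike but are only 55 mm wide.
- card_edge (a point): Middle of the card's gold connector edge, at the underside: 50 mm ahead (+x) of the card's origin.
- chassis: Grey controller tray, fixed on the bench. Origin on the bench, midway between the guides, 30 mm in front of them; +x is the way the card slides in (away from the robot, up to 0.25 rad askew), y left, z up. Flat deck 10 mm high, 130 mm wide in front, reaching back to x = -115 mm: lay the card there. Upright lever hinges at x = 7.5, y = +76 and -76 mm, bars 30 to 42 mm above the bench.
- guide_entry (a point): On the deck, midway between the front ends of the two black card guides (chassis x = 30 mm). The guides run on to x = 115 mm; walls 108 mm apart (4 mm play each side of the card), lips over the card's edges 88 mm apart, 14 to 18 mm above the deck, so the card enters only from the front, flat on the deck. Flared lead-in plates from x = 0, 125 mm apart there, 16 mm high.
- connector (a point): On the deck, middle of the grey connector's face (chassis x = 115 mm), the stop: with the card home its connector edge is here and its origin 50 mm before it. The connector is 38 mm high above the bench; parts behind it up to 44 mm.
- left_lever (a joint): Left (+y) ejector lever, aluminium bar 54 mm long, 8 mm thick. Rad: 0 = open, bar points straight back (-x of chassis); grows as it swings inwards; 1.57 = closed, its stop, across behind the end plate; opens to -0.5. Stays where left; about 1.5 N at the post moves it. Swinging in, it pushes home a card left up to 15 mm short.
- left_post (a point): Top centre of the left lever's black upright post, 12 mm across, 75 mm above the bench, rising from the bar; push or pinch it to swing the lever. It runs at 48 mm radius round the hinge: from the hinge it lies 48 mm x (-cos q, -sin q) in chassis x, y at lever value q.
- right_lever (a joint): Right (-y) ejector lever, mirror image of the left: same sizes, force and values (0 = open, straight back; 1.57 = closed inwards, its stop).
- right_post (a point): Top centre of the right lever's post, as on the left: from its hinge it lies 48 mm x (-cos q, +sin q) in chassis x, y at lever value q.

How it is judged:
By the outcome, as a careful person would: the job done as asked, in the order asked, and still so for the second after the job is handed in, with the robot touching nothing.
It also fails if it takes over 61 s, if anything falls off the work surface, if the arm or the gripper's body presses on something with over 40 N, if the wrist force passes 120 N, or if a joint passes its speed limit or range.

## Working session

There is one attempt and no reset: what is moved stays moved. The work goes in short steps, Python scripts to look and compute and a tool call to move; the robot and the scene stay as the last step left them, time stands still between calls to the robot, and variables do not carry over. Pictures are saved under pics/ and viewed, at most 10 in all, crops included, and the job is handed in when it is done.

Besides the shell and the picture viewer there is one more tool, called after "Request:" as name(argument=value, ...), one argument or row to a line, values as JSON. apply_moves: Moves the arm, as the interface text tells. Shifts and turns lie within -1 to 1; 1 stands for 0.25 m of shift or pi/4 rad of turn. Its arguments: {"type":"object","properties":{"motion":{"type":"array"}},"required":["motion"]}

```bash
mkdir -p pics; python3 - <<'E'
from plant import telemetry, eyes
import cv2, pickle
s=telemetry.sense(); print(s)
for n in("top","scene"):
    d=eyes.snapshot(n); pickle.dump(d,open(n+".pkl","wb"))
    cv2.imwrite(f"pics/{n}0.png",d["img"][:,:,::-1]); print(n,d["fx"],d["T"].round(3).tolist())
E
```

```text
{'time_s': 0.0, 'qpos': array([-1.39579819,  0.38386572,  0.04381124,  1.59956156, -0.01789596,
        1.16118282, -0.04992153]), 'qvel': array([-5.13495019e-05, -9.88304764e-04,  1.82907514e-03, -7.63230408e-04,
        2.50129291e-03,  1.29543556e-03, -4.01273450e-04]), 'joint_torque': array([ 2.19829285e-04, -4.33462250e+01,  1.02429058e+00, -2.49506164e+01,
        1.06686627e-02,  1.13743867e-02,  4.22746893e-06]), 'tcp_pos': array([0.17488329, 0.62513162, 0.25487261]), 'orientation': array([ 1.35936215e-01,  9.90716721e-01, -1.30805876e-03, -1.10072939e-04]), 'force': array([ 0.28013595,  0.95440514, -0.11367355]), 'ft_torque': array([ 0.02551721, -0.01465005, -0.02124675]), 'grip_force': 0.0, 'opening': 0.08510136491645902}
top 529.4837535885964 [[-0.027, -0.981, 0.195, 0.343], [-0.999, 0.033, 0.029, -0.021], [-0.035, -0.194, -0.98, 1.188], [0.0, 0.0, 0.0, 1.0]]
scene 535.9863367140597 [[-0.706, 0.405, -0.58, 1.247], [0.708, 0.39, -0.589, 0.725], [-0.013, -0.827, -0.562, 0.76], [0.0, 0.0, 0.0, 1.0]]
```

View pics/top0.png

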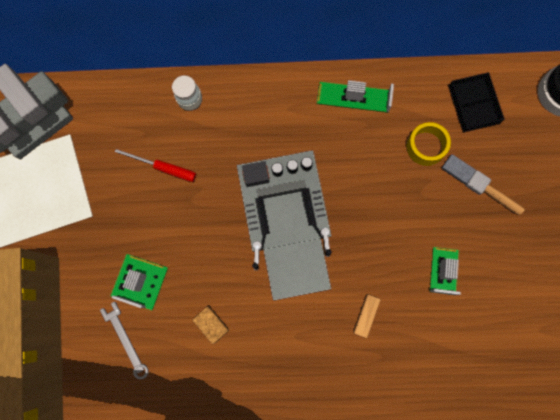

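View pics/scene0.png

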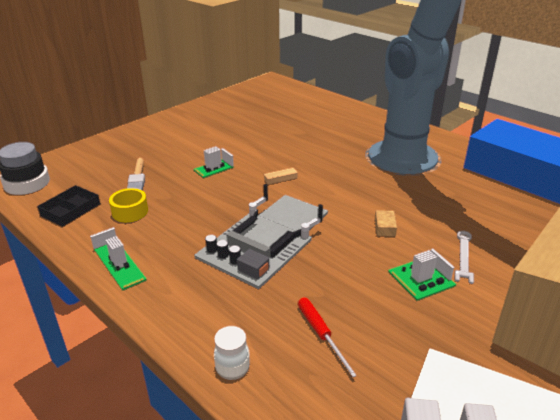

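The top view shows the 100 mm card at about (140,282), its end plate at the lower left (128,302) and its gold edge towards (150,261). The chassis is at about (290,225), and its levers' black posts are near (256,266) and (328,252).

```bash
cat >h.py <<'E'
import numpy as np, cv2, pickle
from scipy.spatial.transform import Rotation as R
def ray(d,uv,z,T=None):
    T=d["T"] if T is None else T
    uv=np.atleast_2d(uv).astype(float)
    r=np.c_[(uv[:,0]-d["cx"])/d["fx"],(uv[:,1]-d["cy"])/d["fy"],np.ones(len(uv))]@T[:3,:3].T
    return T[:3,3]+r*((z-T[2,3])/r[:,2])[:,None]
def wristT(s,d):
    T=np.eye(4);T[:3,:3]=R.from_quat(s["orientation"]).as_matrix();T[:3,3]=s["tcp_pos"]
    return T@d["tool_from_camera"]
def green(img):
    h=cv2.cvtColor(img,cv2.COLOR_RGB2HSV)
    return cv2.inRange(h,(50,120,50),(75,255,255))
def snapw(name):
    from plant import telemetry,eyes
    s=telemetry.sense(); d=eyes.snapshot("wrist"); d["T"]=wristT(s,d); d["s"]=s
    pickle.dump(d,open(name+".pkl","wb")); cv2.imwrite(f"pics/{name}.png",d["img"][:,:,::-1]); return d
E
python3 - <<'E'
from h import *
d=pickle.load(open("top.pkl","rb"))
m=green(d["img"])
for c in cv2.findContours(m,0,2)[0]:
    if cv2.contourArea(c)>200:
        p=ray(d,c[:,0],0.006)[:,:2]; print(cv2.minAreaRect((p*1000).astype(np.float32)), c[:,0].mean(0))
for uv in [(274,298),(329,289),(265,243),(320,236)]: print(uv,ray(d,uv,.010)[0].round(4))
for uv in [(256,266),(328,252)]: print(uv,ray(d,uv,.075)[0].round(4))
cv2.imwrite("pics/topc.png",cv2.resize(d["img"][140:310,225:345,::-1],None,fx=3.5,fy=3.5,interpolation=2))
E
```

```text
((430.61029052734375, 332.00732421875), (100.12657928466797, 98.26581573486328), 70.24517822265625) [138.49565217 282.27826087]
((438.5631103515625, -346.27642822265625), (54.31331253051758, 91.42838287353516), 81.16619110107422) [442.13114754 271.50819672]
((851.751708984375, -168.03225708007812), (163.31906127929688, 55.50005340576172), 80.24627685546875) [352.81944444  96.16666667]
(274, 298) [0.3853 0.0298 0.01  ]
(329, 289) [ 0.4014 -0.0917  0.01  ]
(265, 243) [0.5078 0.047  0.01  ]
(320, 236) [ 0.5197 -0.0768  0.01  ]
(256, 266) [0.4505 0.0633 0.075 ]
(328, 252) [ 0.4754 -0.0891  0.075 ]
```

View pics/topc.png

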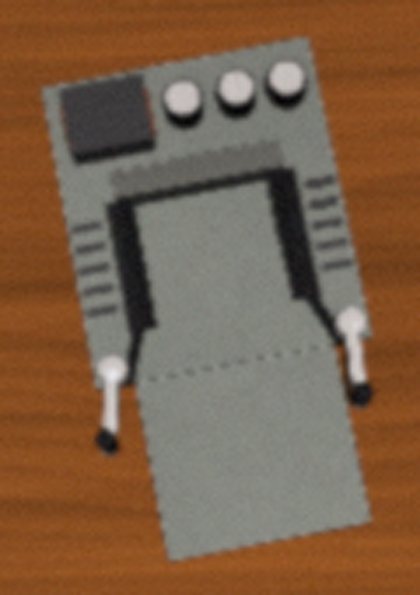

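The crop shows both levers open: hinges at (112,367) and (350,322), posts at (107,440) and (360,393). The slot opens towards the robot with a small yaw of about +0.13 rad.

Request:
apply_moves(
  motion=[
    [[-0.13, -0.085, 0, 0, 1], [-0.26, -0.17, 0, 0, 1], [-0.39, -0.256, 0, 0, 1], [-0.52, -0.34, 0, 0, 1], [-0.65, -0.427, 0, 0, 1]],
  ],
)

```text
time_s: 0.52
tcp_pos: [0.3036, 0.4776, 0.2557]
orientation: [0.136, 0.991, -0.0, -0.0]
force: [1.4, 0.3, -0.1]
opening: 0.0855
grip_force: 0.0
```

Request:
apply_moves(
  motion=[
    [[-0.13, -0.085, 0, 0.094, 1], [-0.26, -0.17, 0, 0.094, 1], [-0.39, -0.256, 0, 0.094, 1], [-0.52, -0.34, 0, 0.094, 1], [-0.65, -0.427, 0, 0.094, 1]],
  ],
)

```text
time_s: 0.93
tcp_pos: [0.4312, 0.331, 0.2559]
orientation: [0.172, 0.985, -0.0, -0.0]
force: [1.2, 0.4, -0.4]
opening: 0.0854
grip_force: 0.0
```

Request:
apply_moves(
  motion=[
    [[0, 0, 0, 0, 1], [0, 0, 0, 0, 1], [0, 0, 0, 0, 1]],
  ],
)

```text
time_s: 1.18
tcp_pos: [0.4302, 0.3327, 0.2558]
orientation: [0.173, 0.985, -0.0, -0.001]
force: [-0.1, 0.3, -0.1]
opening: 0.0851
grip_force: 0.0
```

```bash
python3 - <<'E'
from h import *
d=snapw("w1"); print(d["s"]["tcp_pos"],d["s"]["orientation"],d["tool_from_camera"].round(3).tolist())
for c in cv2.findContours(green(d["img"]),0,2)[0]:
    if cv2.contourArea(c)>1000:
        p=ray(d,c[:,0],0.006)[:,:2]; print(cv2.minAreaRect((p*1000).astype(np.float32)), cv2.contourArea(c))
E
```

```text
[0.43021688 0.33267905 0.25582961] [ 1.72850736e-01  9.84947869e-01 -1.45823716e-04 -5.45061592e-04] [[-0.001, -0.945, -0.326, 0.085], [1.0, -0.0, -0.0, 0.001], [0.0, -0.326, 0.945, -0.118], [0.0, 0.0, 0.0, 1.0]]
((428.5226135253906, 333.4150085449219), (98.5962142944336, 97.78801727294922), 70.07343292236328) 5296.5
```

View pics/w1.png

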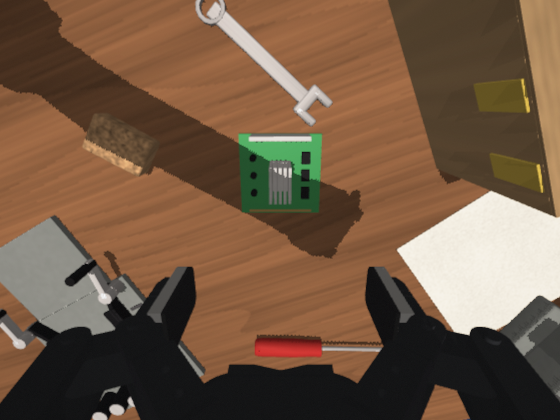

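The wrist view shows the card at (280,173), with its plate near (280,138) and its gold edge at y≈211. The tool is aligned with it, so I go down and grip.

Request:
apply_moves(
  motion=[
    [[0, 0, 0.15, 0, 0.8], [0, 0, 0.3, 0, 0.8], [0, 0, 0.4, 0, 0.8], [0, 0, 0.5, 0, 0.8], [0, 0, 0.6, 0, 0.8]],
  ],
)

```text
time_s: 1.65
tcp_pos: [0.4285, 0.3348, 0.1046]
orientation: [0.17, 0.985, 0.0, -0.001]
force: [-0.5, -0.2, -0.2]
opening: 0.068
grip_force: 0.0
```

Request:
apply_moves(
  motion=[
    [[0, 0, 0.08, 0, 0.8], [0, 0, 0.16, 0, 0.8], [0, 0, 0.243, 0, 0.8], [0, 0, 0.243, 0, 0.8], [0, 0, 0.243, 0, 0.8]],
  ],
)

```text
time_s: 2.07
tcp_pos: [0.4283, 0.3336, 0.0443]
orientation: [0.171, 0.985, -0.001, -0.001]
force: [-0.2, 0.9, 1.3]
opening: 0.0683
grip_force: 0.0
```

Request:
apply_moves(
  motion=[
    [[0, 0, 0, 0, 0], [0, 0, 0, 0, 0], [0, 0, 0, 0, 0], [0, 0, 0, 0, 0], [0, 0, 0, 0, 0]],
  ],
)

```text
time_s: 2.48
tcp_pos: [0.4315, 0.3334, 0.047]
orientation: [0.172, 0.985, 0.001, 0.001]
force: [-0.4, -0.6, 6.0]
opening: 0.0235
grip_force: 60.7
```

Request:
apply_moves(
  motion=[
    [[0, 0, 0, 0, 0], [0, 0, 0, 0, 0], [0, 0, 0, 0, 0], [0, 0, 0, 0, 0]],
  ],
)

```text
time_s: 2.82
tcp_pos: [0.4315, 0.3334, 0.047]
orientation: [0.172, 0.985, 0.001, 0.001]
force: [-0.4, -0.7, 5.7]
opening: 0.0234
grip_force: 60.9
```

Request:
apply_moves(
  motion=[
    [[0, 0, -0.1, 0, 0], [0, 0, -0.25, 0, 0], [0, 0, -0.4, 0, 0], [0, 0, -0.5, 0, 0], [0, 0, -0.5, 0, 0]],
  ],
)

```text
time_s: 3.23
tcp_pos: [0.4342, 0.3355, 0.1767]
orientation: [0.173, 0.985, 0.005, 0.004]
force: [0.9, 0.3, -2.2]
opening: 0.0235
grip_force: 60.1
```

```bash
python3 - <<'E'
from h import *
d=pickle.load(open("top.pkl","rb"))
S=cv2.cvtColor(d["img"],cv2.COLOR_RGB2HSV)[:,:,1].astype(float)
# deck side edges by half-level crossing of saturation
def cross(v,i0,step,lev=95):
    i=i0
    while v[i+step]<lev: i+=step
    return i+step*(lev-v[i])/(v[i+step]-v[i])
L=[];Rr=[];F=[]
for r in range(262,287):
    mid=int(round(290+ (r-262)*0.2)); L.append((cross(S[r],mid,-1),r)); Rr.append((cross(S[r],mid,1),r))
for c in range(280,326): F.append((c,cross(S[:,c],270,1)))
def line(p):
    p=ray(d,p,.010)[:,:2].astype(np.float32); vx,vy,x,y=cv2.fitLine(p,cv2.DIST_HUBER,0,.01,.001).ravel(); v=np.array([vx,vy]);o=np.array([x,y])
    return v,o,np.abs((p-o)@[-vy,vx]).max()
for n,p in(("L",L),("R",Rr),("F",F)):
    v,o,e=line(p); print(n,v.round(4),np.degrees(np.arctan2(v[1],v[0])).round(2),o.round(4),e.round(4))
vl,ol,_=line(L);vr,orr,_=line(Rr);vf,of,_=line(F)
def X(v,o,w,q): t=np.linalg.solve(np.c_[v,-w],q-o); return o+v*t[0]
a=X(vl,ol,vf,of);b=X(vr,orr,vf,of); print("corners",a,b,np.linalg.norm(a-b))
n=(a-b)/np.linalg.norm(a-b);yaw=np.arctan2(-n[0],n[1]);ex=np.array([np.cos(yaw),np.sin(yaw)])
print("yaw front",yaw,"origin",(a+b)/2+ex*.115)
C=lambda c:(225+(c[0]+.5)/3.5-.5,140+(c[1]+.5)/3.5-.5)
print("hinges",ray(d,[C((112,367)),C((350,322))],.046).round(4).tolist())
print("lips",ray(d,[C((133,200)),C((155,327)),C((270,180)),C((295,297))],.028).round(4).tolist())
E
```

```text
L [0.9873 0.1587] 9.13 [0.4332 0.0417] 0.0003
R [0.9866 0.1629] 9.37 [ 0.4317 -0.0908] 0.0005
F [ 0.1604 -0.9871] -80.77 [ 0.3925 -0.0382] 0.0003
corners [0.38086852 0.03328343] [ 0.40182462 -0.09568958] 0.13066444
yaw front 0.16107668 origin [ 0.5048579  -0.01275926]
hinges [[0.5, 0.0632, 0.046], [0.5236, -0.0856, 0.046]]
lips [[0.6102, 0.049, 0.028], [0.5272, 0.0368, 0.028], [0.6203, -0.0394, 0.028], [0.5436, -0.0525, 0.028]]
```

Request:
apply_moves(
  motion=[
    [[-0.03, -0.08, -0.03, 0, 0], [-0.08, -0.2, -0.03, 0, 0], [-0.13, -0.33, -0.03, 0, 0], [-0.19, -0.47, -0.03, 0, 0], [-0.25, -0.61, -0.03, 0, 0]],
  ],
)

```text
time_s: 3.65
tcp_pos: [0.4362, 0.1664, 0.1767]
orientation: [0.172, 0.985, -0.001, -0.001]
force: [0.7, -0.8, -2.7]
opening: 0.0235
grip_force: 59.9
```

Request:
apply_moves(
  motion=[
    [[-0.06, -0.15, 0, -0.13, 0], [-0.12, -0.3, 0, -0.26, 0], [-0.18, -0.45, 0, -0.39, 0], [-0.24, -0.6, 0, -0.52, 0], [-0.28, -0.7, 0, -0.647, 0]],
  ],
)

```text
time_s: 4.07
tcp_pos: [0.4423, -0.0233, 0.1769]
orientation: [-0.082, 0.997, -0.0, -0.001]
force: [0.6, 0.3, -2.9]
opening: 0.0233
grip_force: 59.8
```

Request:
apply_moves(
  motion=[
    [[0, 0, 0, 0, 0], [0, 0, 0, 0, 0], [0, 0, 0, 0, 0], [0, 0, 0, 0, 0]],
  ],
)

```text
time_s: 4.4
tcp_pos: [0.4434, -0.0186, 0.1774]
orientation: [-0.081, 0.997, 0.0, -0.001]
force: [-0.3, -0.6, -2.3]
opening: 0.0237
grip_force: 60.0
```

```bash
cat >>h.py <<'E'
O=np.array([.5049,-.0128]);YAW=.1613
EX=np.array([np.cos(YAW),np.sin(YAW)]);EY=np.array([-EX[1],EX[0]])
def chas(p): q=np.asarray(p)[:2]-O; return np.array([q@EX,q@EY])
def delta(tx,ty,tz):
    "tool-unit deltas to put TCP at chassis (tx,ty), world z tz, chassis-aligned"
    from plant import telemetry
    s=telemetry.sense(); Rm=R.from_quat(s["orientation"]).as_matrix()
    w=np.r_[O+tx*EX+ty*EY,tz]-s["tcp_pos"]
    ya=np.arctan2(Rm[1,1],Rm[0,1])
    print("chassis xy",chas(s["tcp_pos"]).round(4),"z",s["tcp_pos"][2].round(4),"dunits",(Rm.T@w/.25).round(4),
     "turn units",((ya-YAW-np.pi/2)/(np.pi/4)).round(4),"toolz",Rm[:,2].round(4),"F",s["force"].round(1),"open",s["opening"].round(4))
E
python3 - <<'E'
from h import *
delta(-.058,0,.10)
from plant import eyes
d=eyes.snapshot("top"); pickle.dump(d,open("top1.pkl","wb"))
cv2.imwrite("pics/t1.png",cv2.resize(d["img"][140:330,215:355,::-1],None,fx=3,fy=3,interpolation=2))
E
```

```text
Traceback (most recent call last):
  File "h.py", line 28, in delta
    "turn units",((ya-YAW-np.pi/2)/(np.pi/4)).round(4),"toolz",Rm[:,2].round(4),"F",s["force"].round(1),"open",s["opening"].round(4))
                                                                                                               ^^^^^^^^^^^^^^^^^^
AttributeError: 'float' object has no attribute 'round'
```

```bash
sed -i 's/s\["opening"\].round(4)/round(s["opening"],4)/' h.py
python3 - <<'E'
from h import *
delta(-.058,0,.10)
from plant import eyes
for n in ("top","scene"):
    d=eyes.snapshot(n); pickle.dump(d,open(n+"1.pkl","wb"))
    m=green(d["img"])
    for c in cv2.findContours(m,0,2)[0]:
        if cv2.contourArea(c)>60: print(n,cv2.boundingRect(c),cv2.contourArea(c))
d=pickle.load(open("scene1.pkl","rb"))
cv2.imwrite("pics/t1.png",cv2.resize(d["img"][120:300,160:360,::-1],None,fx=3,fy=3,interpolation=2))
E
```

```text
chassis xy [-0.0616  0.0042] z 0.1774 dunits [-0.0148 -0.0168  0.3095] turn units 0.0018 toolz [-1.3e-03  3.0e-04 -1.0e+00] F [-0.3 -0.6 -2.3] open 0.0237
top (430, 247, 28, 44) 495.0
top (317, 82, 72, 30) 1079.5
scene (94, 245, 52, 45) 760.0
scene (196, 160, 37, 18) 146.5
scene (267, 158, 58, 27) 513.5
```

View pics/t1.png

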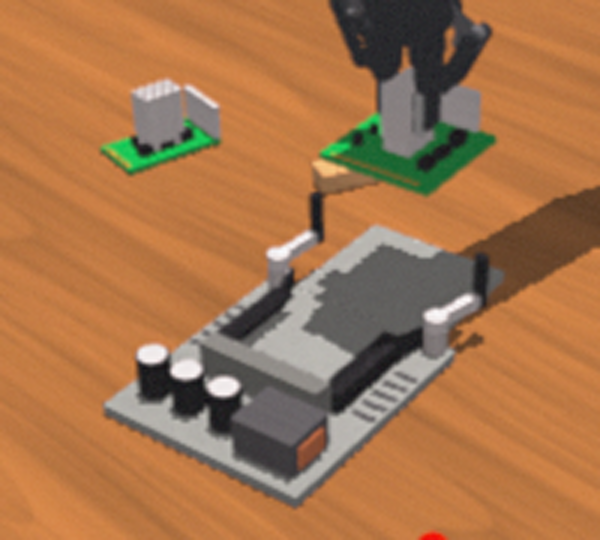

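The card is held level with its gold edge facing the connector, corner at (425,190) in the crop, and both levers are open. I correct the offset and lower it.

Request:
apply_moves(
  motion=[
    [[-0.015, -0.017, 0.08, 0.002, 0], [-0.015, -0.017, 0.18, 0.002, 0], [-0.015, -0.017, 0.28, 0.002, 0], [-0.015, -0.017, 0.36, 0.002, 0], [-0.015, -0.017, 0.4, 0.002, 0]],
  ],
)

```text
time_s: 4.92
tcp_pos: [0.4465, -0.0223, 0.0756]
orientation: [-0.081, 0.997, -0.0, -0.002]
force: [-1.1, -0.2, -1.6]
opening: 0.0231
grip_force: 59.9
```

Request:
apply_moves(
  motion=[
    [[0, 0, 0, 0, 0], [0, 0, 0, 0, 0], [0, 0, 0, 0, 0]],
  ],
)

```text
time_s: 5.17
tcp_pos: [0.4496, -0.0232, 0.0791]
orientation: [-0.08, 0.997, 0.0, 0.001]
force: [0.5, 0.4, -2.7]
opening: 0.0232
grip_force: 59.9
```

```bash
python3 - <<'E'
from h import *
delta(-.058,0,.057)
E
```

```text
chassis xy [-0.0562 -0.0014] z 0.0791 dunits [0.0073 0.0057 0.0883] turn units -0.0015 toolz [ 2.3e-03  3.0e-04 -1.0e+00] F [ 0.5  0.4 -2.7] open 0.0232
```

Request:
apply_moves(
  motion=[
    [[0.0, 0.005, 0.03, 0, 0], [0.0, 0.005, 0.055, 0, 0], [0.0, 0.005, 0.075, 0, 0], [0.0, 0.005, 0.085, 0, 0], [0.0, 0.005, 0.085, 0, 0]],
  ],
)

```text
time_s: 5.58
tcp_pos: [0.4479, -0.0223, 0.057]
orientation: [-0.079, 0.997, 0.0, -0.001]
force: [-2.9, 0.4, 3.6]
opening: 0.0233
grip_force: 60.7
```

Request:
apply_moves(
  motion=[
    [[0, 0, 0, 0, 0], [0, 0, 0, 0, 0], [0, 0, 0, 0, 0]],
  ],
)

```text
time_s: 5.83
tcp_pos: [0.4479, -0.0223, 0.057]
orientation: [-0.08, 0.997, 0.0, -0.0]
force: [-3.8, 0.3, 4.1]
opening: 0.0233
grip_force: 61.0
```

```bash
python3 - <<'E'
from h import *
delta(.065,0,.057)
E
```

```text
chassis xy [-0.0578 -0.0002] z 0.057 dunits [-4.912e-01  1.700e-03 -4.000e-04] turn units -0.0026 toolz [-8.e-04  6.e-04 -1.e+00] F [-3.8  0.3  4.1] open 0.0233
```

The card lies on the deck with light contact. I slide it in.

Request:
apply_moves(
  motion=[
    [[-0.04, 0.001, 0, 0, 0], [-0.08, 0.001, 0, 0, 0], [-0.12, 0.001, 0, 0, 0], [-0.16, 0.001, 0, 0, 0], [-0.2, 0.001, 0, 0, 0]],
  ],
)

```text
time_s: 6.25
tcp_pos: [0.4827, -0.0175, 0.0563]
orientation: [-0.078, 0.997, 0.002, -0.017]
force: [-32.1, -4.7, 45.4]
opening: 0.0234
grip_force: 65.7
```

Request:
apply_moves(
  motion=[
    [[-0.03, 0, 0, 0, 0], [-0.06, 0, 0, 0, 0], [-0.09, 0, 0, 0, 0], [-0.12, 0, 0, 0, 0], [-0.14, 0, 0, 0, 0]],
  ],
)

```text
time_s: 6.67
tcp_pos: [0.5217, -0.0119, 0.0563]
orientation: [-0.078, 0.997, 0.001, -0.012]
force: [-15.5, -2.4, 21.2]
opening: 0.0233
grip_force: 63.2
```

```bash
python3 - <<'E'
from h import *
delta(.065,0,.057)
E
```

```text
chassis xy [ 0.0167 -0.0018] z 0.0563 dunits [-0.1931  0.0081 -0.0072] turn units -0.0064 toolz [-0.024  -0.     -0.9997] F [-15.5  -2.4  21.2] open 0.0233
```

Request:
apply_moves(
  motion=[
    [[0, 0.004, -0.006, 0, 0], [0, 0.004, -0.012, 0, 0], [0, 0.004, -0.012, 0, 0]],
  ],
)

```text
time_s: 6.92
tcp_pos: [0.5326, -0.0075, 0.0598]
orientation: [-0.08, 0.997, -0.0, 0.001]
force: [0.2, -0.5, -2.4]
opening: 0.0234
grip_force: 59.9
```

```bash
python3 - <<'E'
from h import *
delta(.065,0,.057)
E
```

```text
chassis xy [0.0282 0.0008] z 0.0598 dunits [-0.1471 -0.0029  0.0114] turn units -0.0021 toolz [ 1.9e-03 -1.0e-04 -1.0e+00] F [ 0.2 -0.5 -2.4] open 0.0234
```

Request:
apply_moves(
  motion=[
    [[-0.02, -0.003, 0.005, 0, 0], [-0.045, -0.003, 0.005, 0, 0], [-0.07, -0.003, 0.005, 0, 0], [-0.09, -0.003, 0.005, 0, 0], [-0.11, -0.003, 0.005, 0, 0]],
  ],
)

```text
time_s: 7.33
tcp_pos: [0.5602, -0.0038, 0.0584]
orientation: [-0.08, 0.997, -0.0, 0.0]
force: [0.7, -0.1, -2.4]
opening: 0.0234
grip_force: 59.9
```

Request:
apply_moves(
  motion=[
    [[0, 0, 0, 0, 0], [0, 0, 0, 0, 0]],
  ],
)

```text
time_s: 7.5
tcp_pos: [0.5596, -0.0039, 0.0585]
orientation: [-0.08, 0.997, -0.0, 0.0]
force: [-0.5, -1.2, -2.4]
opening: 0.0235
grip_force: 59.9
```

```bash
python3 - <<'E'
from h import *
delta(.065,0,.057)
E
```

```text
chassis xy [ 0.0554 -0.    ] z 0.0585 dunits [-0.0383  0.0002  0.0058] turn units -0.002 toolz [ 1.e-04 -2.e-04 -1.e+00] F [-0.5 -1.2 -2.4] open 0.0235
```

Request:
apply_moves(
  motion=[
    [[-0.01, 0, 0.002, 0, 0], [-0.02, 0, 0.003, 0, 0], [-0.03, 0, 0.004, 0, 0], [-0.035, 0, 0.004, 0, 0], [-0.035, 0, 0.004, 0, 0]],
  ],
)

```text
time_s: 7.92
tcp_pos: [0.5677, -0.0026, 0.0576]
orientation: [-0.08, 0.997, 0.0, -0.0]
force: [-1.1, -0.2, 0.3]
opening: 0.0232
grip_force: 60.5
```

```bash
python3 - <<'E'
from h import *
delta(.065,0,.057)
E
```

```text
chassis xy [0.0637 0.    ] z 0.0576 dunits [-0.0054 -0.      0.0025] turn units -0.0023 toolz [-5.e-04  2.e-04 -1.e+00] F [-1.1 -0.2  0.3] open 0.0232
```

Request:
apply_moves(
  motion=[
    [[-0.006, 0, 0, 0, 0], [-0.012, 0, 0, 0, 0], [-0.012, 0, 0, 0, 0]],
  ],
)

```text
time_s: 8.17
tcp_pos: [0.5693, -0.0023, 0.0574]
orientation: [-0.08, 0.997, 0.0, -0.002]
force: [-3.3, -1.0, 3.7]
opening: 0.0229
grip_force: 60.9
```

Request:
apply_moves(
  motion=[
    [[0, 0, 0, 0, 0.2], [0, 0, 0, 0, 0.4], [0, 0, 0, 0, 0.45], [0, 0, 0, 0, 0.45]],
  ],
)

```text
time_s: 8.5
tcp_pos: [0.5727, -0.0021, 0.0581]
orientation: [-0.08, 0.997, -0.0, 0.002]
force: [-0.2, 0.4, 0.4]
opening: 0.0385
grip_force: 0.0
```

Request:
apply_moves(
  motion=[
    [[0, 0, -0.1, 0, 0.45], [0, 0, -0.2, 0, 0.45], [0, 0, -0.35, 0, 0.45], [0, 0, -0.45, 0, 0.3], [0, 0, -0.45, 0, 0]],
  ],
)

```text
time_s: 8.92
tcp_pos: [0.5767, -0.0024, 0.1769]
orientation: [-0.079, 0.997, 0.0, 0.008]
force: [0.5, -0.0, 0.9]
opening: 0.015
grip_force: 0.0
```

```bash
python3 - <<'E'
from h import *
delta(-.0405,.1,.16)
d=snapw("w2")
E
```

```text
chassis xy [ 0.0725 -0.0013] z 0.1769 dunits [0.454  0.4039 0.0606] turn units -0.0033 toolz [ 0.0151  0.0017 -0.9999] F [ 0.5 -0.   0.9] open 0.015
```

View pics/w2.png

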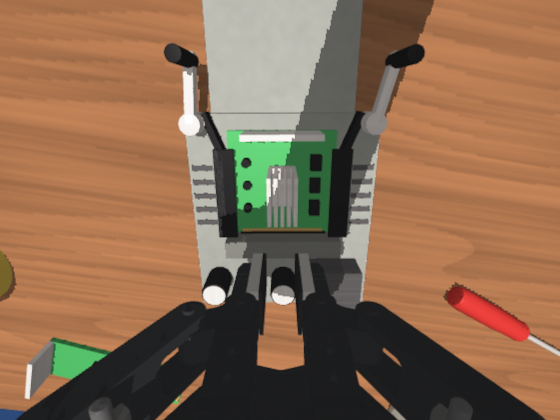

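The wrist view shows the card home under the guides, with its gold line at y≈230 against the connector. The post tops are at about (173,52) for the right lever and (412,52) for the left one, both open.

```bash
python3 - <<'E'
from h import *
d=pickle.load(open("w2.pkl","rb"))
for n,uv,s in(("R",(173,52),-1),("L",(412,52),1)):
    p=chas(ray(d,uv,.075)[0]); v=p-[.0075,s*.076]; print(n,p.round(4),"r",np.linalg.norm(v).round(4),"q",np.arctan2(-s*v[1],-v[0]).round(3))
for uv in ((283,230),(282,138)): print(chas(ray(d,uv,.016 if uv[1]>200 else .05)[0]).round(4))
delta(-.045,.125,.16)
E
```

```text
R [-0.0424 -0.07  ] r 0.0502 q 0.12
L [-0.0419  0.086 ] r 0.0504 q -0.199
[0.1114 0.0023]
[0.016  0.0012]
chassis xy [ 0.0707 -0.0008] z 0.1743 dunits [0.4646 0.5021 0.0519] turn units -0.0029 toolz [ 0.0107  0.0014 -0.9999] F [ 0.3 -0.6 -0.3] open 0.0078
```

Request:
apply_moves(
  motion=[
    [[0.09, 0.1, 0, 0, 0], [0.18, 0.2, 0, 0, 0], [0.27, 0.3, 0, 0, 0], [0.36, 0.4, 0, 0, 0], [0.45, 0.5, 0, 0, 0]],
  ],
)

```text
time_s: 9.38
tcp_pos: [0.4381, 0.1041, 0.1689]
orientation: [-0.079, 0.997, -0.0, -0.0]
force: [-0.2, 0.1, 0.6]
opening: -0.0
grip_force: 0.0
```

Request:
apply_moves(
  motion=[
    [[0, 0, 0.1, 0, 0], [0, 0, 0.2, 0, 0], [0, 0, 0.3, 0, 0], [0, 0, 0.36, 0, 0], [0, 0, 0.36, 0, 0]],
  ],
)

```text
time_s: 9.8
tcp_pos: [0.4363, 0.1024, 0.0762]
orientation: [-0.08, 0.997, -0.002, -0.004]
force: [-0.3, -0.2, 0.6]
opening: -0.0003
grip_force: 0.0
```

```bash
python3 - <<'E'
from h import *
delta(-.035,.1,.080)
E
```

```text
chassis xy [-0.0492  0.1247] z 0.0762 dunits [-0.0569 -0.0989 -0.0152] turn units -0.0019 toolz [-0.0073 -0.0037 -1.    ] F [-0.3 -0.2  0.6] open -0.0003
```

Request:
apply_moves(
  motion=[
    [[-0.03, -0.05, -0.02, 0, 0], [-0.03, -0.1, -0.02, 0, 0], [-0.035, -0.135, -0.02, 0, 0], [-0.045, -0.17, -0.02, 0, 0], [-0.057, -0.208, -0.02, 0, 0]],
  ],
)

```text
time_s: 10.22
tcp_pos: [0.4618, 0.0542, 0.085]
orientation: [-0.08, 0.997, 0.0, -0.0]
force: [-1.2, 0.5, -0.4]
opening: 0.0
grip_force: 0.9
```

Request:
apply_moves(
  motion=[
    [[-0.015, -0.017, 0, 0, 0], [-0.03, -0.034, 0, 0, 0], [-0.045, -0.051, 0, 0, 0], [-0.06, -0.068, 0, 0, 0], [-0.06, -0.068, 0, 0, 0]],
  ],
)

```text
time_s: 10.63
tcp_pos: [0.4815, 0.0396, 0.0853]
orientation: [-0.079, 0.997, -0.0, 0.001]
force: [-0.1, 0.3, -0.8]
opening: 0.0001
grip_force: 0.2
```

```bash
python3 - <<'E'
from h import *
delta(-.045,.0,.080)
d=snapw("w3")
E
```

```text
chassis xy [-0.0147  0.0555] z 0.0853 dunits [ 0.1206 -0.2223  0.0212] turn units -0.003 toolz [ 2.5e-03 -1.0e-04 -1.0e+00] F [-0.1  0.3 -0.8] open 0.0001
```

View pics/w3.png

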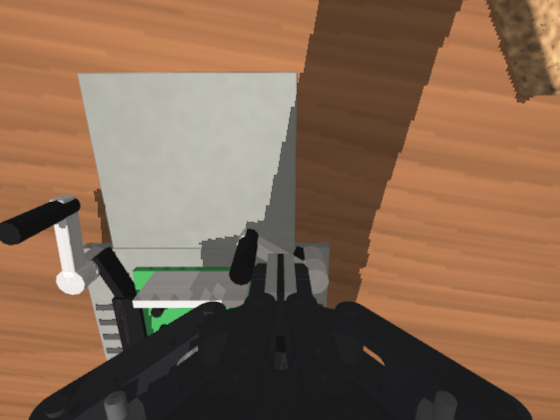

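The left lever has swung in to about 1 rad, its post at (245,255) beside the fingers. Now I go behind it and push it forward.

Request:
apply_moves(
  motion=[
    [[0.0, 0.02, 0, 0, 0], [0.08, 0.02, 0.01, 0, 0], [0.14, 0.02, 0.016, 0, 0], [0.14, -0.05, 0.016, 0, 0], [0.14, -0.1, 0.016, 0, 0]],
  ],
)

```text
time_s: 11.1
tcp_pos: [0.4477, 0.0097, 0.0807]
orientation: [-0.081, 0.997, -0.0, -0.001]
force: [0.5, -0.2, -0.8]
opening: -0.0003
grip_force: 0.0
```

Request:
apply_moves(
  motion=[
    [[-0.03, 0, 0, 0, 0], [-0.06, 0, 0, 0, 0], [-0.09, 0, 0, 0, 0], [-0.12, 0, 0, 0, 0], [-0.14, 0, 0, 0, 0]],
  ],
)

```text
time_s: 11.52
tcp_pos: [0.4845, 0.0158, 0.0807]
orientation: [-0.08, 0.997, -0.0, -0.0]
force: [-1.4, -1.0, -0.6]
opening: -0.0001
grip_force: 0.9
```

```bash
python3 - <<'E'
from h import *
delta(-.0095,.031,.080)
E
```

```text
chassis xy [-0.0155  0.0315] z 0.0807 dunits [-0.0242 -0.002   0.003 ] turn units -0.0012 toolz [-4.e-04 -5.e-04 -1.e+00] F [-1.4 -1.  -0.6] open -0.0001
```

Continuing gently until firm contact at the stop.

Request:
apply_moves(
  motion=[
    [[-0.012, 0, 0, 0, 0], [-0.024, 0, 0, 0, 0], [-0.032, 0, 0, 0, 0], [-0.032, 0, 0, 0, 0]],
  ],
)

```text
time_s: 11.85
tcp_pos: [0.4896, 0.0166, 0.0807]
orientation: [-0.08, 0.997, 0.0, -0.003]
force: [-6.6, -1.6, 4.0]
opening: -0.0002
grip_force: 2.9
```

Request:
apply_moves(
  motion=[
    [[-0.008, 0, 0, 0, 0], [-0.016, 0, 0, 0, 0], [-0.016, 0, 0, 0, 0]],
  ],
)

```text
time_s: 12.1
tcp_pos: [0.49, 0.0164, 0.0801]
orientation: [-0.079, 0.997, 0.0, -0.007]
force: [-11.5, -2.8, 10.3]
opening: -0.0001
grip_force: 5.7
```

```bash
python3 - <<'E'
from h import *
delta(-.0095,.031,.080)
E
```

```text
chassis xy [-0.01    0.0312] z 0.0801 dunits [-0.0021 -0.0009  0.0003] turn units -0.0031 toolz [-1.310e-02 -2.000e-04 -9.999e-01] F [-11.5  -2.8  10.3] open -0.0001
```

The left lever is at its stop: 11.5 N with no more travel. Now the right lever.

Request:
apply_moves(
  motion=[
    [[0.06, 0, 0, 0, 0], [0.12, 0, -0.08, 0, 0], [0.17, 0, -0.2, 0, 0], [0.17, -0.1, -0.22, 0, 0], [0.17, -0.24, -0.22, 0, 0]],
  ],
)

```text
time_s: 12.52
tcp_pos: [0.466, -0.0446, 0.1389]
orientation: [-0.084, 0.996, 0.002, 0.004]
force: [1.0, -0.3, -0.1]
opening: -0.0001
grip_force: 0.0
```

Request:
apply_moves(
  motion=[
    [[0, -0.12, 0, 0, 0], [0, -0.24, 0, 0, 0], [0, -0.345, 0, 0, 0], [0, -0.345, 0.1, 0, 0], [0, -0.345, 0.2, 0, 0]],
  ],
)

```text
time_s: 12.93
tcp_pos: [0.4809, -0.1363, 0.0879]
orientation: [-0.078, 0.997, -0.001, 0.005]
force: [0.2, 1.2, 0.2]
opening: -0.0001
grip_force: 0.0
```

```bash
python3 - <<'E'
from h import *
delta(-.042,-.1,.080)
E
```

```text
chassis xy [-0.0435 -0.118 ] z 0.0879 dunits [-0.0053  0.0723  0.0314] turn units -0.0069 toolz [ 0.0096 -0.0014 -1.    ] F [0.2 1.2 0.2] open -0.0001
```

Request:
apply_moves(
  motion=[
    [[0, 0.045, 0.025, 0, 0], [-0.006, 0.09, 0.025, 0, 0], [-0.016, 0.12, 0.025, 0, 0], [-0.024, 0.15, 0.025, 0, 0], [-0.034, 0.18, 0.025, 0, 0]],
  ],
)

```text
time_s: 13.35
tcp_pos: [0.4789, -0.0872, 0.0805]
orientation: [-0.08, 0.997, -0.0, 0.001]
force: [1.4, -1.9, -1.8]
opening: -0.0001
grip_force: 1.1
```

Request:
apply_moves(
  motion=[
    [[-0.016, 0.018, 0, 0, 0], [-0.032, 0.036, 0, 0, 0], [-0.048, 0.054, 0, 0, 0], [-0.064, 0.07, 0, 0, 0], [-0.064, 0.07, 0, 0, 0]],
  ],
)

```text
time_s: 13.77
tcp_pos: [0.4932, -0.0677, 0.0804]
orientation: [-0.08, 0.997, -0.0, 0.002]
force: [1.0, -0.1, 0.7]
opening: -0.0001
grip_force: 0.4
```

```bash
python3 - <<'E'
from h import *
delta(-.051,-.031,.080)
E
```

```text
chassis xy [-0.0204 -0.0523] z 0.0804 dunits [0.1225 0.0851 0.0011] turn units -0.001 toolz [ 3.4e-03 -3.0e-04 -1.0e+00] F [ 1.  -0.1  0.7] open -0.0001
```

Request:
apply_moves(
  motion=[
    [[0.0, -0.02, 0, 0, 0], [0.08, -0.02, 0, 0, 0], [0.13, -0.02, 0, 0, 0], [0.13, 0.04, 0, 0, 0], [0.13, 0.085, 0, 0, 0]],
  ],
)

```text
time_s: 14.18
tcp_pos: [0.4539, -0.053, 0.0795]
orientation: [-0.078, 0.997, 0.001, -0.001]
force: [0.5, 0.6, -0.2]
opening: 0.0002
grip_force: 0.0
```

Request:
apply_moves(
  motion=[
    [[-0.03, 0, 0, 0, 0], [-0.06, 0, 0, 0, 0], [-0.09, 0, 0, 0, 0], [-0.12, 0, 0, 0, 0], [-0.14, 0, 0, 0, 0]],
  ],
)

```text
time_s: 14.6
tcp_pos: [0.4905, -0.0469, 0.0794]
orientation: [-0.08, 0.997, 0.0, -0.001]
force: [-2.4, 1.9, 0.5]
opening: 0.0001
grip_force: 1.0
```

Request:
apply_moves(
  motion=[
    [[-0.012, 0, 0, 0, 0], [-0.024, 0, 0, 0, 0], [-0.04, 0, 0, 0, 0], [-0.048, 0, 0, 0, 0], [-0.048, 0, 0, 0, 0]],
  ],
)

```text
time_s: 15.02
tcp_pos: [0.4998, -0.0457, 0.0793]
orientation: [-0.079, 0.997, 0.0, -0.003]
force: [-5.6, 0.8, 4.1]
opening: -0.0002
grip_force: 2.8
```

```bash
python3 - <<'E'
from h import *
delta(-.0095,-.031,.080)
E
```

```text
chassis xy [-0.0103 -0.0316] z 0.0793 dunits [-0.0033  0.0025 -0.0028] turn units -0.0029 toolz [-5.7e-03  1.0e-04 -1.0e+00] F [-5.6  0.8  4.1] open -0.0002
```

Press a little more, then back off and lift to look.

Request:
apply_moves(
  motion=[
    [[-0.008, 0, 0, 0, 0], [-0.016, 0, 0, 0, 0], [-0.02, 0, 0, 0, 0], [-0.02, 0, 0, 0, 0]],
  ],
)

```text
time_s: 15.35
tcp_pos: [0.5002, -0.0454, 0.0787]
orientation: [-0.079, 0.997, 0.001, -0.008]
force: [-13.9, 0.3, 10.9]
opening: 0.0
grip_force: 6.5
```

Request:
apply_moves(
  motion=[
    [[0.06, 0, 0, 0, 0], [0.1, 0, -0.08, 0, 0], [0.1, 0.03, -0.2, 0, 0], [0.0, 0.08, -0.34, 0, 0], [-0.15, 0.12, -0.45, 0, 0]],
  ],
)

```text
time_s: 15.77
tcp_pos: [0.5318, -0.0133, 0.189]
orientation: [-0.078, 0.997, 0.0, 0.001]
force: [0.8, 0.4, 0.6]
opening: -0.0001
grip_force: 0.0
```

Request:
apply_moves(
  motion=[
    [[-0.1, 0, 0, 0, 0], [-0.15, 0, 0, 0, 0], [-0.15, 0, 0, 0, 0], [-0.15, 0, 0, 0, 0]],
  ],
)

```text
time_s: 16.1
tcp_pos: [0.5705, -0.0063, 0.1873]
orientation: [-0.079, 0.997, -0.001, 0.001]
force: [-1.1, 0.3, -0.6]
opening: -0.0003
grip_force: 0.0
```

```bash
python3 - <<'E'
from h import *
delta(-.0095,-.031,.080)
d=snapw("w4")
E
```

```text
chassis xy [ 0.0658 -0.0041] z 0.1873 dunits [ 0.3015 -0.1076  0.4288] turn units -0.0028 toolz [ 0.0014 -0.001  -1.    ] F [-1.1  0.3 -0.6] open -0.0003
```

View pics/w4.png

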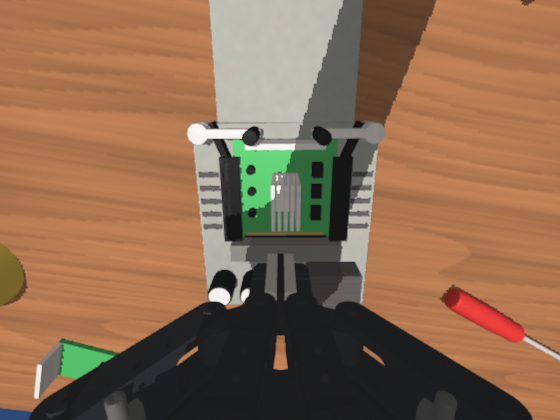

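Both bars lie straight across behind the end plate, with posts at (251,136) and (321,136), and the gold edge meets the connector at y≈235. I'll do one numeric check.

```bash
python3 - <<'E'
from h import *
d=pickle.load(open("w4.pkl","rb"))
P=lambda uv,z: chas(ray(d,uv,z)[0]).round(4)
print("hinges",P((198,133),.046),P((374,132),.046),"posts",P((251,136),.075),P((321,136),.075))
m=green(d["img"]); col=np.where(m[:,305]>0)[0]; print(col.min(),col.max())
g=d["img"][225:245,262]; print(g.tolist())
for v in (232,234,236,238): print(v,P((262,v),.016))
E
```

```text
hinges [ 0.0048 -0.0723] [0.0044 0.0757] posts [ 0.0045 -0.025 ] [0.0046 0.0275]
151 231
[[46, 102, 57], [46, 102, 57], [46, 102, 58], [46, 102, 57], [46, 102, 57], [46, 102, 57], [51, 100, 56], [92, 97, 54], [122, 95, 55], [111, 87, 51], [76, 60, 38], [19, 19, 21], [47, 46, 45], [66, 65, 62], [66, 65, 62], [66, 64, 61], [66, 65, 62], [66, 65, 62], [66, 65, 62], [65, 64, 61]]
232 [ 0.109  -0.0226]
234 [ 0.1112 -0.0226]
236 [ 0.1135 -0.0227]
238 [ 0.1159 -0.0227]
```

```bash
python3 -c "
from plant import workorder; print(workorder.job_done())"
```

```text
the job is handed in; nothing more can be done
None
```

The full-width card is seated home in the connector with both ejector levers closed at their stops and the arm clear; I handed the job in at about 16 s, and no verdict came back.

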